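# Run the filter balls out of the lever hopper and ease its lid shut

## Task

Run the four filter balls out of the grey hopper into the white tray, with the fingertips only and without picking anything up. Push the tray along the bench, square into the cradle at the hopper's foot until it is home against the foot board; then press the pad of the hopper's lever right down and keep it down until all four balls have rolled into the tray. Finally let the lever come up slowly under your finger so that the lid is eased fully shut and never falls or slams; work the lid by its lever alone, do not touch the balls, leave the tray home and do not disturb the other things.

Things in the scene. Friction and masses are not known exactly. Their poses are not given: they have to be found in the camera images.
- hopper: grey plastic dispenser hopper, fixed; 112 mm wide, 204 high, clear cover, black balls inside. Origin: on the bench, middle of the foot board's front face (board 200 wide, 46 high). -x points out of its front, where the balls leave; +x is the way the tray is pushed home; z up. Body behind reaches x +87, y +-56 mm; outlet and shut lid overhang to x -52 mm above z 55 mm
- cradle (a point): point on the bench midway between the cradle's mouth edges, 52 mm in front of the hopper's origin; axes as the hopper's. The cradle is two aluminium cheeks 22 mm high: inner faces at hopper y +-96 mm from x 0 to -20 mm, then flaring outward to y +-106 mm at x -52 mm. It leaves the tray 21 mm of play each side
- tray: white open tray, loose, 110 mm (x) by 150 (y), 50 high, walls 4 mm, 0.25 kg. Origin: centre of underside. Starts in front of the hopper, x roughly along hopper x, 60 to 105 mm short of home, up to 10 mm off the middle, 0.18 rad askew. Home: +x wall on the foot board, origin at hopper x -55 mm, y about 0, axes parallel. Push level on the outside of its -x wall toward hopper +x; takes 1 to 3 N
- lever (a joint): sprung lever on the hopper's +y side, rad: 0 = up at rest, grows as its pad is pressed down, 0.456 = down on its stop. Pivot at hopper x +75 mm, z 187 mm, axis along hopper y. Pressing the pad takes 1.6 N at the top rising to 4 N at the bottom; it pushes the finger back up, and let go it flies up
- lever_pad (a point): middle of the top face of the black lever pad (38 mm along hopper x, 28 along y, 9 thick), in front of the hopper's side. At rest at hopper x -100, y +98, z 231 mm; fully pressed at x -100, y +98, z 149 mm, moving on an arc of 180 mm radius about the pivot, so nearly straight down. The face tilts 0.22 rad up to the front at rest, 0.24 rad down to the front when pressed
- lid (a joint): aluminium lid over the front outlet, 112 mm wide, 78 deep, hinged on its upper edge at hopper x -5, z 140 mm, rad: 0 = shut, grows as its lower edge swings forward and up, about 1.15 with the lever on its stop. A push rod ties it to the lever (about 2.5 rad of lid per rad of lever); it shuts by weight and spring as the pad comes up. Balls pass under it from about 0.4 rad
- lid_edge (a point): middle of the lid's lower free edge; shut: hopper x -42 mm, z 71 mm; wide open: x -83 mm, z 146 mm, over the tray
- ball_0: black slotted plastic filter ball, 36 mm across, 15 g; origin at its centre. Waits in the hopper's outlet, just behind the lid; when the lid is opened it rolls into the tray by itself within about 2 s
- ball_1: black slotted plastic filter ball, 36 mm across, 15 g; origin at its centre. Waits in the hopper's outlet, just behind the lid; when the lid is opened it rolls into the tray by itself within about 2 s
- ball_2: black slotted plastic filter ball, 36 mm across, 15 g; origin at its centre. Waits in the hopper behind the front two balls; when the lid is opened it rolls into the tray by itself within about 2 s
- ball_3: black slotted plastic filter ball, 36 mm across, 15 g; origin at its centre. Waits in the hopper behind the front two balls; when the lid is opened it rolls into the tray by itself within about 2 s
- tube_valve: small white push-fit tube valve, 14 x 56 x 25 mm, lying against the hopper's left (+y) side, under the lever; bystander
- dose_bottle: small white dosing bottle with screw cap, 42 x 42 x 86 mm, standing left of the tray near the front edge; bystander
- coupling: white plastic pipe coupling, 58 mm across and 58 mm high, standing on end, further left; bystander
- bulkhead: black bulkhead fitting, 55 mm across, 36 mm high, standing on its flange further left; bystander
- control_box: grey control box, 72 x 112 x 35 mm, at the left; bystander
- refractometer: black hand refractometer, 31 x 149 x 31 mm, lying at the left; bystander

How it is judged (in metres and radians):
On the way, in this order (a step that is already met when the one before it is completed fails the run):
1. the tray is home in the cradle against the foot board, the lid still shut (x of tray in the frame of hopper above -0.06 m and y of tray in the frame of hopper between -0.025 and 0.025 m and angle between the x axis of tray and the x axis of hopper, either way round below 0.1 rad and height (world z) of tray below 0.006 m and value of joint lid below 0.05 rad), for 0.2 s.
2. the lever is held right down, the lid wide open and all four balls in the tray, which is still home (x of tray in the frame of hopper above -0.06 m and y of tray in the frame of hopper between -0.025 and 0.025 m and angle between the x axis of tray and the x axis of hopper, either way round below 0.1 rad and height (world z) of tray below 0.006 m and x of ball_0 in the frame of tray between -0.052 and 0.052 m and y of ball_0 in the frame of tray between -0.072 and 0.072 m and z of ball_0 in the frame of tray between 0 and 0.05 m and x of ball_1 in the frame of tray between -0.052 and 0.052 m and y of ball_1 in the frame of tray between -0.072 and 0.072 m and z of ball_1 in the frame of tray between 0 and 0.05 m and x of ball_2 in the frame of tray between -0.052 and 0.052 m and y of ball_2 in the frame of tray between -0.072 and 0.072 m and z of ball_2 in the frame of tray between 0 and 0.05 m and x of ball_3 in the frame of tray between -0.052 and 0.052 m and y of ball_3 in the frame of tray between -0.072 and 0.072 m and z of ball_3 in the frame of tray between 0 and 0.05 m and value of joint lid above 1 rad), for 0.3 s.
At the end, for the whole second after the job is handed in: The lid is shut (under 0.04 rad) with the lever up; the tray stands flat on the bench, home in the cradle: at most 5 mm from the foot board, within 25 mm of the middle, within 0.1 rad of square; all four balls lie in the tray, everything at rest (x of tray in the frame of hopper above -0.06 m and y of tray in the frame of hopper between -0.025 and 0.025 m and angle between the x axis of tray and the x axis of hopper, either way round below 0.1 rad and height (world z) of tray below 0.006 m and x of ball_0 in the frame of tray between -0.052 and 0.052 m and y of ball_0 in the frame of tray between -0.072 and 0.072 m and z of ball_0 in the frame of tray between 0 and 0.05 m and x of ball_1 in the frame of tray between -0.052 and 0.052 m and y of ball_1 in the frame of tray between -0.072 and 0.072 m and z of ball_1 in the frame of tray between 0 and 0.05 m and x of ball_2 in the frame of tray between -0.052 and 0.052 m and y of ball_2 in the frame of tray between -0.072 and 0.072 m and z of ball_2 in the frame of tray between 0 and 0.05 m and x of ball_3 in the frame of tray between -0.052 and 0.052 m and y of ball_3 in the frame of tray between -0.072 and 0.072 m and z of ball_3 in the frame of tray between 0 and 0.05 m and value of joint lid below 0.04 rad and value of joint lever below 0.03 rad and velocity of joint lid below 0.1 rad/s and linear speed of tray below 0.02 m/s and linear speed of each of ball_0, ball_1, ball_2, ball_3 below 0.05 m/s); the robot touches nothing.
It fails at once if the lid fell or slammed: it closed faster than 1.5 rad/s (velocity of joint lid below -1.5 rad/s).
It fails at once if the tray was lifted or tipped (height (world z) of tray above 0.012 m or angle between tray's own z axis and vertical above 0.15 rad).
It fails at once if the robot touched the lid itself or a filter ball (contact force between any of ball_0, ball_1, ball_2, ball_3, lid and the fingers above 1 N or contact force between any of ball_0, ball_1, ball_2, ball_3, lid and the arm above 1 N).
It fails at once if a ball fell out onto the bench ((height (world z) of ball_0 below 0.06 m and (x of ball_0 in the frame of tray above 0.06 m or x of ball_0 in the frame of tray below -0.06 m or y of ball_0 in the frame of tray above 0.08 m or y of ball_0 in the frame of tray below -0.08 m)) or (height (world z) of ball_1 below 0.06 m and (x of ball_1 in the frame of tray above 0.06 m or x of ball_1 in the frame of tray below -0.06 m or y of ball_1 in the frame of tray above 0.08 m or y of ball_1 in the frame of tray below -0.08 m)) or (height (world z) of ball_2 below 0.06 m and (x of ball_2 in the frame of tray above 0.06 m or x of ball_2 in the frame of tray below -0.06 m or y of ball_2 in the frame of tray above 0.08 m or y of ball_2 in the frame of tray below -0.08 m)) or (height (world z) of ball_3 below 0.06 m and (x of ball_3 in the frame of tray above 0.06 m or x of ball_3 in the frame of tray below -0.06 m or y of ball_3 in the frame of tray above 0.08 m or y of ball_3 in the frame of tray below -0.08 m))).
It fails at once if a bystander was moved (distance of any of tube_valve, dose_bottle, coupling, bulkhead, control_box, refractometer from where it was at the start of the episode above 0.02 m).
It also fails if it takes over 51 s, if anything falls off the work surface, if the arm or the gripper's body presses on something with over 40 N, if the wrist force passes 120 N, or if a joint passes its speed limit or range.

## Robot

A 6-joint arm with a two-finger parallel gripper is mounted at the origin on a cart in front of the work surface, level with it; the furniture and walls round the work are solid. World frame = base frame: x ahead of the robot, y to its left, z up, the work surface at z = 0. Lengths are in mm, angles in degrees, forces in N, time in s.
With the tool pointing down it reaches from about 325 to 1000 mm from the base axis. Payload 5.1 kg.
Tool frame: the origin (TCP) lies midway between the tips of the shut fingers; the grasp point (between the pads) lies 19 mm behind it (arm.tcp_to_grasp is the distance from the TCP to the grasp point, in mm); z points along the fingers, y is the direction in which the jaws open and shut (so a half turn about z gives the same grasp; the last joint's range is limited). The gripper opens to 85 mm and grips with 20 to 120 N. Pads are 22 mm wide; open, the fingers measure 114 mm over their backs; the gripper's body (76 mm by 85 mm) begins 54 mm behind the grasp point. The pads swing forward as they close: fully open they stand 13 mm farther back than shut.
Start: joints at [65.97, 7.093, 94.555, -0, 78.352, -4.733], TCP at [214.825, 613.461, 231.322] pointing down, gripper open.
Joint ranges: [-149.61, 149.61], [-58.7, 133.49], [1.44, 155.28], [-77.14, 257.14], [18.33, 153.61], [-166.67, 166.67]. Speed limits (degrees/s): [147.25, 147.25, 180, 180, 180, 180].

## Interface

Orientations are given as [roll, pitch, yaw] about the fixed x, y, z axes, in that order (R = Rz(yaw) Ry(pitch) Rx(roll)).
In Python, from workcell import arm gives the robot as it stands.
- The arm moves only by the shell command python3 -m pendant 'ROWS' [FORCE]. ROWS is JSON, a list of rows, each a list of 7 numbers: the opening, from -1 (shut) to 1 (fully open), then the shift along the world's x, y, z scaled (see below), then the turn, a rotation vector about the world's x, y, z scaled (see below). In form: [[hand, tx, ty, tz, ax, ay, az], ...]. A call has 1 to 12 rows; each row shifts and turns the commanded pose from where the row before left it; what a row does not reach is not made up. The controller multiplies each number of a shift by 0.3 m and each number of a turn by 180 degrees. A row lasts 1/8 s, in which the tool goes at most 62.5 mm and 10.7 degrees, less where a joint would pass 70% of its speed; a pose out of reach is approached as far as the arm can. A call with a number of a shift or a turn outside -1 to 1 is refused whole. A call with a gripper value outside its range is refused whole. The fingers move at their own pace and stop on an object; FORCE is the grip in N (left out, the last holds). Time passes only in rows, so rows that do not move let the fingers close. It gives the time, the measured TCP pose, the force and the opening at its end, in the units of the state.
- arm.get_state(): the state, without advancing time (a new reading comes with each control period).
- arm.camera(name): name is "side" or "top" or "wrist"; returns a dict with "frame" (480x640x3 uint8, red, green, blue), "range_z" (480x640 float32, mm along the optical axis (not along the pixel's ray), 0 where there is no reading), "camera_matrix" (3x3 intrinsics, pixels), "R" (3x3) and "t" (3): a world point X has camera coordinates R X + t; the wrist camera has in their place "tool_from_camera" (4x4, takes a point from camera to tool coordinates, whose origin is the TCP and whose axes are the flange's). Camera axes: x right, y down, z forward; pixel columns grow to the right and rows downward; lengths in mm; the calibration is good to about 2 mm. A picture is of the moment at which its call begins: read the wrist's pose just before it.
- arm.job_done(): hands the job in, once; it reports no verdict.
The state is a dict: "time": time; "q": joint angles; "joint_vel": joint speeds; "effort": joint torques, N m; "ee_pos": TCP position; "ee_rot": TCP orientation; "ft_force": force on the tool from outside, world axes, zero at the start; "moment": the same for the moment, N m; "width": opening from 0.0 (shut) to 1.0 (fully open).
Only numpy, scipy, OpenCV 4.12 (cv2) and the standard library are available. Lean on these libraries where they do the work, as an engineer would, in place of code of your own. Each camera call takes 0.05 s, during which the arm holds its last target. There are 200 camera calls.

## Working session

There is one attempt and no reset: what is moved stays moved. The work goes in short steps, Python scripts to look and compute and a shell command to move; the robot and the scene stay as the last step left them, time stands still between calls to the robot, and variables do not carry over. Pictures are saved under pics/ and viewed, about 8 in all and at most 12, crops included, and the job is handed in when it is done.

```bash
mkdir -p pics; cat > h.py <<'E'
import numpy as np, cv2
from workcell import arm
def shot(n,fn=None):
    c=arm.camera(n); 
    if fn: cv2.imwrite('pics/'+fn,c['frame'][:,:,::-1])
    return c
def cloud(c):
    K=c['camera_matrix'];z=c['range_z'];v,u=np.mgrid[0:480,0:640]
    P=np.stack([(u-K[0,2])/K[0,0]*z,(v-K[1,2])/K[1,1]*z,z],-1)
    W=(P-np.array(c['t']))@np.array(c['R']); W[z==0]=np.nan
    return W
E
python3 - <<'E'
from h import *
for n in('top','side'):
    c=shot(n,n+'0.png'); np.savez(n+'0.npz',**c); print(n,np.round(c['R'],3).tolist(),np.round(c['t']),c['camera_matrix'].tolist())
print(arm.get_state())
E
```

```text
top [[-0.005, -1.0, 0.003], [-0.998, 0.005, -0.065], [0.065, -0.003, -0.998]] [  80.  573. 1522.] [[542.0414036526126, 0.0, 319.06061127128555], [0.0, 542.0414036526126, 240.45272515498849], [0.0, 0.0, 1.0]]
side [[0.917, -0.4, -0.007], [-0.278, -0.625, -0.729], [0.287, 0.671, -0.684]] [-452.  326. 1476.] [[601.7610916900293, 0.0, 321.0304285002302], [0.0, 601.7610916900293, 234.61551042321292], [0.0, 0.0, 1.0]]
{'time': 0.1, 'q': array([ 6.59703694e+01,  7.13188384e+00,  9.46263731e+01,  8.79432066e-04,
        7.83536477e+01, -4.73474152e+00]), 'joint_vel': array([ 0.04881539, -0.16439591, -0.1962986 ,  0.14542859, -0.14723608,
        0.08993925]), 'effort': array([ 4.24144628e-05, -4.24931896e+01, -3.66653073e+01, -1.09442362e-04,
        4.01392928e-03,  1.08444181e-05]), 'ee_pos': array([214.59668645, 612.95989401, 230.15076587]), 'ee_rot': array([-1.79888548e+02, -1.00949554e-02,  1.60704923e+02]), 'ft_force': array([-0.69022632,  1.04077308,  0.22073395]), 'moment': array([-0.02582961, -0.02746473,  0.03460946]), 'width': 0.9962809476927523}
```

View pics/top0.png

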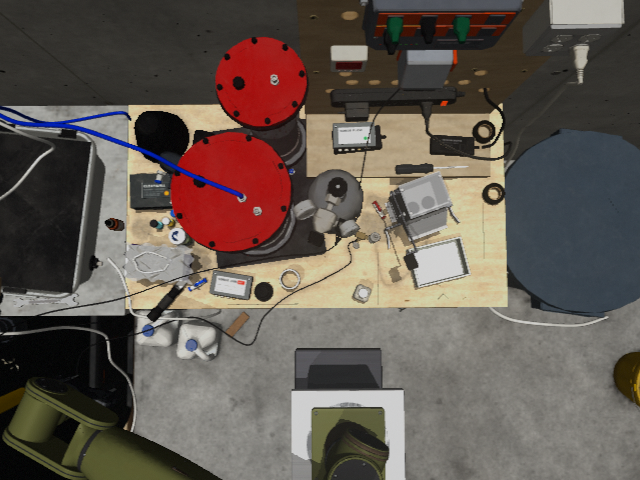

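View pics/side0.png

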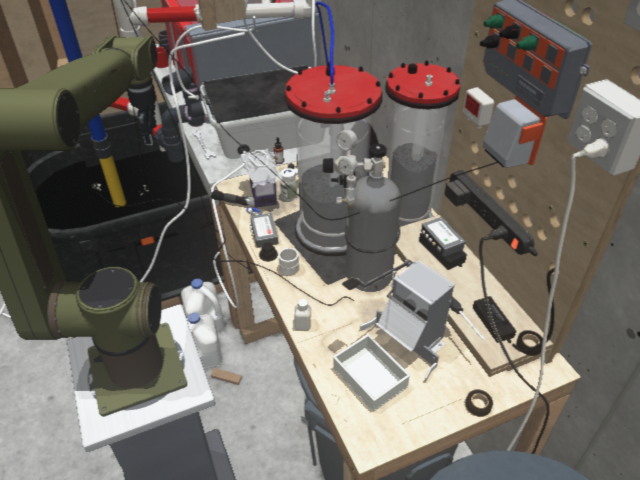

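```bash
python3 - <<'E'
from h import *
c=dict(np.load('top0.npz')); W=cloud(c)
a=cv2.resize(c['frame'][165:315,340:500],None,fx=5,fy=4*1.25*0+5,interpolation=cv2.INTER_CUBIC)[:600*5//4]
a=cv2.resize(a,(640,600)); cv2.imwrite('pics/topc.png',a[:,:,::-1])
s=dict(np.load('side0.npz')); b=cv2.resize(s['frame'][240:420,280:480],(667,600),interpolation=cv2.INTER_CUBIC); cv2.imwrite('pics/sidec.png',b[:,:,::-1])
# tray rim from depth: z 42..56
for n,cc in(('top',c),('side',s)):
    W=cloud(cc); 
    roi=(W[...,0]>330)&(W[...,0]<800)&(W[...,1]<30)&(W[...,1]>-400)
    m=roi&(W[...,2]>44)&(W[...,2]<56); P=W[m]
    print(n,m.sum(),P.min(0),P.max(0), 'bench z',np.nanmedian(W[...,2][roi&(abs(W[...,2])<15)]))
    m=(m*255).astype(np.uint8)
    k,l,st,ce=cv2.connectedComponentsWithStats(m)
    for i in range(1,k):
        if st[i,4]>40:
            pp=W[l==i][:,:2].astype(np.float32); print(st[i],cv2.minAreaRect(pp))
    m=roi&(W[...,2]>195)&(W[...,2]<212);print('hoptop',cv2.minAreaRect(W[m][:,:2].astype(np.float32)),m.sum())
    m=roi&(W[...,2]>215)&(W[...,2]<245);print('pad',W[m].mean(0) if m.any() else 0,m.sum(),cv2.minAreaRect(W[m][:,:2].astype(np.float32)))
E
```

```text
top 402 [ 400.43796195 -394.51305145   44.0095942 ] [748.54740679 -18.59325139  55.99675281] bench z 1.163379319092516
[430 236  41  40 134] ((542.0770874023438, -306.403076171875), (136.7169189453125, 72.55790710449219), 48.54697036743164)
[414 269  51  19 118] ((458.6262512207031, -251.67999267578125), (138.88748168945312, 48.18824005126953), 82.67694091796875)
hoptop ((642.8056030273438, -191.72213745117188), (157.72914123535156, 137.3450927734375), 22.331525802612305) 1703
pad [ 522.00091851 -145.44432724  228.81685876] 242 ((575.6155395507812, -105.08880615234375), (193.82598876953125, 78.5374526977539), 46.32723617553711)
side 944 [ 400.98446809 -396.43218646   44.01086416] [798.92034883  29.10758122  55.98519049] bench z 0.7405046814877272
[295 312  16   9  58] ((420.3764343261719, -56.750572204589844), (19.741092681884766, 40.54331970214844), 83.92389678955078)
[447 320  20  26  44] ((747.2802124023438, -255.38632202148438), (6.261709690093994, 84.85425567626953), 1.4181541204452515)
[422 325  24  33  97] ((684.9752807617188, -247.39271545410156), (97.58680725097656, 42.81659698486328), 47.88796615600586)
[334 334  76  69 551] ((510.63421630859375, -255.65289306640625), (114.65018463134766, 155.05160522460938), 13.113692283630371)
[467 347  42  30  90] ((753.3493041992188, -359.634521484375), (46.15943145751953, 106.01282501220703), 29.644548416137695)
hoptop ((639.5525512695312, -111.74102783203125), (167.83657836914062, 290.49786376953125), 5.839033603668213) 1794
pad [593.95616815 -60.81941079 229.02415033] 645 ((586.8576049804688, -61.57273864746094), (275.9798278808594, 107.99591827392578), 50.06278610229492)
```

View pics/topc.png

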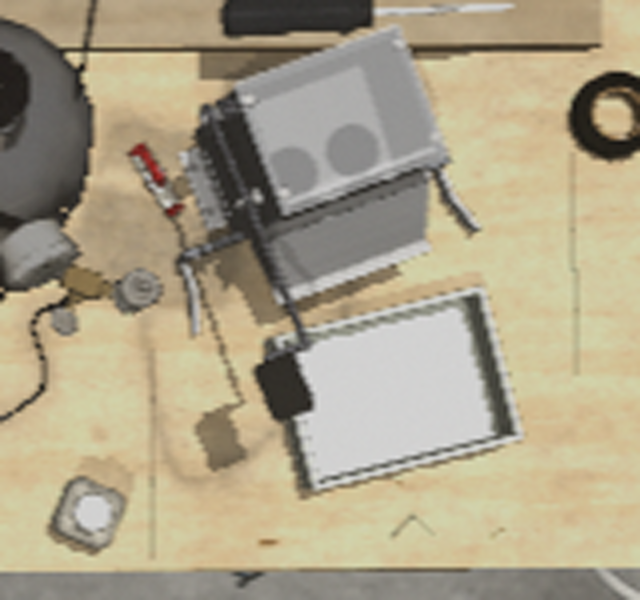

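View pics/sidec.png

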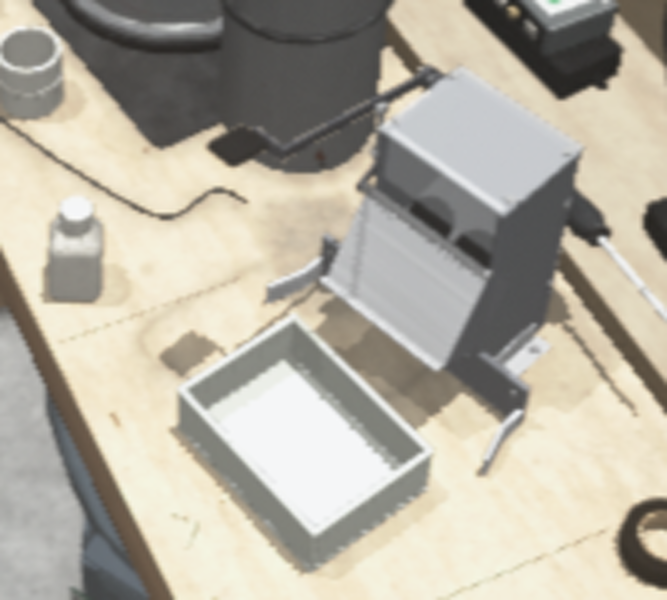

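```bash
cat >> h.py <<'E'
def ray(c,u,v,z):
    K=c['camera_matrix'];R=np.array(c['R']);d=R.T@np.array([(u-K[0,2])/K[0,0],(v-K[1,2])/K[1,1],1]);o=-R.T@np.array(c['t'])
    return o+d*(z-o[2])/d[2]
E
python3 - <<'E'
from h import *
c=dict(np.load('top0.npz'));s=dict(np.load('side0.npz'))
T=lambda p,z:ray(c,340+p[0]/4-.4,165+p[1]/4-.4,z)
S=lambda p,z:ray(s,280+p[0]/3.335-.4,240+p[1]/3.333-.4,z)
def ang(a,b): d=np.subtract(b,a); return np.degrees(np.arctan2(d[1],d[0])),np.hypot(d[0],d[1])
for nm,F,H,Tr,pad in(('top',T,[(240,92),(400,25),(445,160),(285,215)],[(270,340),(482,290),(522,438),(305,495)],(285,385)),
 ('side',S,[(380,128),(453,67),(580,150),(500,212)],[(292,320),(430,455),(308,568),(180,390)],(237,147))):
    for lab,q,z in(('hop',H,204),('tray',Tr,50)):
        P=np.array([F(p,z) for p in q]); print(nm,lab,P[:,:2].round(0).tolist(),'ctr',P.mean(0).round(1),[np.round(ang(P[i],P[(i+1)%4]),1) for i in range(4)])
    print('pad',F(pad,231).round(1))
# board/cheek tips: top cheek ends z22
print('cheek fronts',T((195,332),22),T((475,230),22)); print('lid lower edge corners z71',T((283,298),71),T((430,246),71))
print('side cheek fronts',S((272,297),22),S((485,470),22)); print('side lid edge z71',S((325,283),71),S((441,366),71))
E
```

```text
top hop [[694.0, -126.0], [736.0, -227.0], [650.0, -254.0], [616.0, -153.0]] ctr [ 674.1 -189.7  204. ] [array([-67.5, 109.9]), array([-162.8,   89.8]), array([108.7, 106.7]), array([19.2, 82.4])]
top tray [[545.0, -168.0], [579.0, -316.0], [476.0, -341.0], [437.0, -190.0]] ctr [ 509.4 -253.7   50. ] [array([-77. , 152.2]), array([-166.1,  106.1]), array([104.3, 156.1]), array([ 11.9, 109.9])]
pad [ 508.9 -146.2  231. ]
side hop [[614.0, -152.0], [691.0, -120.0], [731.0, -226.0], [651.0, -252.0]] ctr [ 671.9 -187.8  204. ] [array([22.2, 83.3]), array([-69.4, 113.3]), array([-162. ,   84.1]), array([110.2, 107.2])]
side tray [[541.0, -174.0], [577.0, -317.0], [459.0, -361.0], [440.0, -198.0]] ctr [ 504.3 -262.7   50. ] [array([-76.2, 147.1]), array([-159.5,  125.5]), array([ 96.6, 164.7]), array([ 12.9, 103.9])]
pad [ 503.2 -149.1  231. ]
cheek fronts [ 552.18279242 -119.085455     22.        ] [ 623.82963775 -319.1382803    22.        ]
lid lower edge corners z71 [ 572.77236307 -173.40090672   71.        ] [ 608.1385846  -275.11014204   71.        ]
side cheek fronts [ 548.04256973 -130.30084008   22.        ] [ 617.53501399 -328.61245393   22.        ]
side lid edge z71 [ 570.76038089 -167.99994416   71.        ] [ 611.65745421 -267.34345398   71.        ]
```

```bash
python3 -m pendant '[[1,0.052,-0.186,0,0,0,-0.0555],[1,0.052,-0.186,0,0,0,-0.0555],[1,0.052,-0.186,0,0,0,-0.0555],[1,0.052,-0.186,0,0,0,-0.0555],[1,0.052,-0.186,0,0,0,-0.0555],[1,0.052,-0.186,0,0,0,-0.0555],[1,0.052,-0.186,0,0,0,-0.0555],[1,0.052,-0.186,0,0,0,-0.0555],[1,0.052,-0.186,0,0,0,-0.0555],[1,0.052,-0.186,0,0,0,-0.0555],[1,0.052,-0.186,0,0,0,-0.0555],[1,0,0,0,0,0,0]]'
python3 - <<'E'
from h import *
for n in('top','side'):
    W=cloud(dict(np.load(n+'0.npz')))
    m=(np.hypot(W[...,0]-507,W[...,1]+147)<170)&(W[...,2]>130)&(W[...,2]<900)
    P=W[m]; 
    # to hopper frame
    a=np.radians(20);d=P[:,:2]-[632,-205.5]; x=d@[np.cos(a),np.sin(a)];y=d@[-np.sin(a),np.cos(a)]
    for lo in range(130,600,60):
        k=(P[:,2]>=lo)&(P[:,2]<lo+60)&(y>60)
        if k.sum()>3: print(n,lo,k.sum(),'x',x[k].min().round(),x[k].max().round(),'y',y[k].min().round(),y[k].max().round())
    k=(P[:,2]>215)&(P[:,2]<245)&(abs(x+100)<40)&(abs(y-98)<30); print('padpts',k.sum(),x[k].mean(),y[k].mean(),P[k].mean(0),np.ptp(x[k]),np.ptp(y[k]))
E
```

```text
time: 1.6
ee_pos: [386.5, -3.7, 230.9]
ee_rot: [-180.0, 0.1, 50.3]
ft_force: [-0.3, -0.2, 0.3]
width: 1.003
top 130 11 x 6.0 68.0 y 60.0 183.0
top 190 335 x -115.0 70.0 y 65.0 112.0
top 310 136 x -24.0 11.0 y 189.0 228.0
top 370 44 x -26.0 13.0 y 178.0 234.0
top 430 139 x -26.0 27.0 y 174.0 231.0
padpts 205 -92.70401927064188 95.39304521168613 [ 512.26037418 -147.5665013   230.13840015] 54.48473666051569 40.024086074074845
side 130 61 x -7.0 69.0 y 60.0 196.0
side 190 374 x -118.0 69.0 y 64.0 113.0
side 310 70 x -26.0 0.0 y 179.0 231.0
side 370 234 x -28.0 25.0 y 174.0 234.0
side 430 171 x -28.0 26.0 y 174.0 232.0
padpts 205 -92.40951778949653 93.11824876275124 [ 513.31514125 -149.6033853   228.86984049] 57.60957139665145 41.28854134823986
```

```bash
python3 -m pendant '[[1,0.0247,-0.191,0,0,0,-0.0337],[1,0.0247,-0.191,0,0,0,-0.0337],[1,0.0247,-0.191,0,0,0,-0.0337],[1,0.0247,-0.191,0,0,0,-0.0337],[1,0.0247,-0.191,0,0,0,-0.0337],[1,0,0,-0.19,0,0,0],[1,0,0,-0.19,0,0,0],[1,0,0,-0.19,0,0,0],[1,0,0,0,0,0,0]]'
python3 - <<'E'
from h import *
shot('side','side1.png'); c=shot('top'); cv2.imwrite('pics/top1.png',cv2.resize(c['frame'][165:315,340:500],(640,600),interpolation=cv2.INTER_CUBIC)[:,:,::-1])
E
```

```text
time: 2.72
ee_pos: [420.3, -282.6, 55.0]
ee_rot: [-179.4, 0.3, 20.6]
ft_force: [-0.0, 0.4, 0.3]
width: 1.0
```

View pics/side1.png

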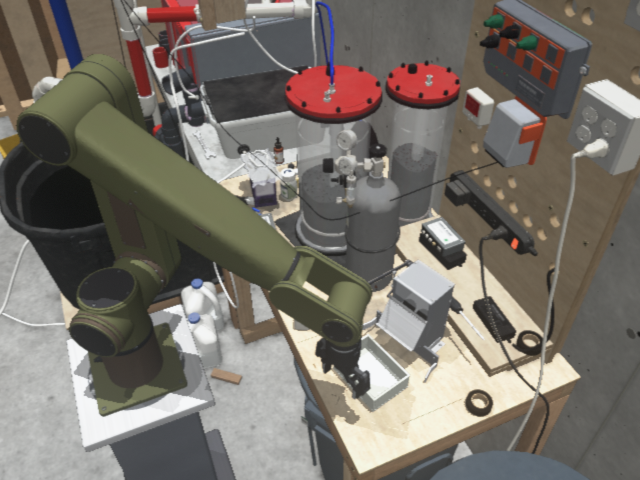

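```bash
cat >> h.py <<'E'
def hop(P):
    a=np.radians(20);d=P[...,:2]-[632,-205.5]; return np.stack([d@[np.cos(a),np.sin(a)],d@[-np.sin(a),np.cos(a)],P[...,2]],-1)
def world(x,y):
    a=np.radians(20); return 632+x*np.cos(a)-y*np.sin(a),-205.5+x*np.sin(a)+y*np.cos(a)
E
python3 - <<'E'
from h import *
for n in('top','side'):
    W=cloud(shot(n)); H=hop(W)
    for lo in range(60,700,40):
        k=(H[...,2]>=lo)&(H[...,2]<lo+40)&(H[...,0]<-120)&(H[...,0]>-400)&(abs(H[...,1])<200)
        if k.sum()>5:
            p=H[k]; q=p[:,0]*.71+p[:,1]*.70 # towards pad
            i=p[:,0].argmax();print(n,lo,k.sum(),'x',p[:,0].min().round(),p[:,0].max().round(),'y',p[:,1].min().round(),p[:,1].max().round(),'maxx at',p[i].round(), 'at y>60 maxx',p[p[:,1]>60][:,0].max(initial=-999).round())
print(hop(np.array(arm.get_state()['ee_pos'])), arm.get_state()['q'])
E
```

```text
top 60 6 x -215.0 -185.0 y -15.0 44.0 maxx at [-185.  -15.   60.] at y>60 maxx -999.0
top 100 46 x -233.0 -205.0 y 25.0 67.0 maxx at [-205.   28.  139.] at y>60 maxx -209.0
top 140 114 x -233.0 -205.0 y 18.0 66.0 maxx at [-205.   21.  145.] at y>60 maxx -210.0
top 180 23 x -251.0 -187.0 y 8.0 60.0 maxx at [-187.    8.  205.] at y>60 maxx -226.0
top 220 12 x -255.0 -237.0 y 10.0 26.0 maxx at [-237.   26.  258.] at y>60 maxx -999.0
top 260 18 x -251.0 -232.0 y 17.0 29.0 maxx at [-232.   29.  293.] at y>60 maxx -999.0
top 300 156 x -288.0 -154.0 y -62.0 90.0 maxx at [-154.  -12.  330.] at y>60 maxx -196.0
top 340 1783 x -290.0 -154.0 y -66.0 132.0 maxx at [-154.  -11.  340.] at y>60 maxx -196.0
top 380 890 x -334.0 -167.0 y -44.0 159.0 maxx at [-167.    4.  380.] at y>60 maxx -196.0
top 420 1558 x -331.0 -208.0 y 22.0 200.0 maxx at [-208.   80.  422.] at y>60 maxx -208.0
top 460 1341 x -363.0 -254.0 y 88.0 200.0 maxx at [-254.  132.  461.] at y>60 maxx -254.0
top 500 1434 x -396.0 -276.0 y 129.0 200.0 maxx at [-276.  187.  501.] at y>60 maxx -276.0
top 540 237 x -400.0 -333.0 y 178.0 20
[... 671 characters left out ...]
x -211.0
side 340 2839 x -337.0 -156.0 y -69.0 100.0 maxx at [-156.  -13.  354.] at y>60 maxx -210.0
side 380 1829 x -358.0 -171.0 y -43.0 135.0 maxx at [-171.   13.  382.] at y>60 maxx -197.0
side 420 2289 x -398.0 -208.0 y 21.0 197.0 maxx at [-208.   78.  421.] at y>60 maxx -208.0
side 460 2062 x -400.0 -258.0 y 89.0 194.0 maxx at [-258.  128.  460.] at y>60 maxx -258.0
side 500 1826 x -400.0 -277.0 y 131.0 200.0 maxx at [-277.  183.  501.] at y>60 maxx -277.0
side 540 282 x -400.0 -332.0 y 177.0 200.0 maxx at [-332.  199.  542.] at y>60 maxx -332.0
[-222.11515953   -6.87005628   63.65326447] [-4.00670917e+01 -6.01171091e-01  1.19835399e+02  6.14703626e-03
  6.04523895e+01  2.93855625e+01]
```

```bash
python3 -m pendant '[[1,0,0,0,0.019,-0.0522,0],[1,0,0,0,0.019,-0.0522,0],[1,0,0,-0.09,0,0,0],[1,0,0,-0.09,0,0,0],[1,0,0,0,0,0,0],[1,0,0,0,0,0,0]]'
```

```text
time: 3.68
ee_pos: [425.0, -288.2, 8.9]
ee_rot: [179.6, -20.1, 20.6]
ft_force: [0.1, 0.2, 0.0]
width: 1.004
```

```bash
python3 -m pendant '[[1,0.022,0.008,-0.01,0,0,0],[1,0.022,0.008,0,0,0,0],[1,0.022,0.008,0,0,0,0],[1,0.022,0.008,0,0,0,0],[1,0.022,0.008,0,0,0,0],[1,0.022,0.008,0,0,0,0],[1,0.022,0.008,0,0,0,0],[1,0.022,0.008,0,0,0,0],[1,0.022,0.008,0,0,0,0],[1,0.022,0.008,0,0,0,0],[1,0.022,0.008,0,0,0,0],[1,0,0,0,0,0,0]]'
python3 - <<'E'
from h import *
print(hop(np.array(arm.get_state()['ee_pos'])))
a=shot('side')['frame'][250:430,280:480];b=shot('top')['frame'][180:300,350:483]
cv2.imwrite('pics/c2.png',np.hstack([cv2.resize(x,(400,360),interpolation=cv2.INTER_CUBIC) for x in(a,b)])[:,:,::-1])
E
```

```text
time: 5.18
ee_pos: [496.6, -260.2, 3.4]
ee_rot: [179.8, -20.0, 20.5]
ft_force: [1.1, -0.1, -0.8]
width: 1.001
[-145.89986982   -5.06244583    3.36336517]
```

View pics/c2.png

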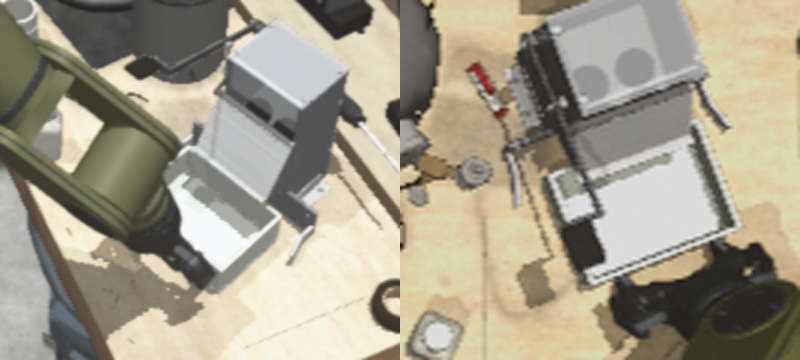

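```bash
python3 -m pendant '[[1,0.0157,0.0057,0,0,0,0],[1,0.0157,0.0057,0,0,0,0],[1,0.0157,0.0057,0,0,0,0],[1,0.0157,0.0057,0,0,0,0],[1,0.0157,0.0057,0,0,0,0]]'
```

```text
time: 5.9
ee_pos: [519.9, -251.7, 3.3]
ee_rot: [179.8, -20.0, 20.5]
ft_force: [-0.7, -0.9, -1.3]
width: 0.995
```

```bash
for i in 1 2; do python3 -m pendant '[[1,0.0095,0.0034,0,0,0,0],[1,0.0095,0.0034,0,0,0,0]]'; done
```

```text
time: 6.15
ee_pos: [525.5, -249.7, 3.3]
ee_rot: [179.8, -20.0, 20.5]
ft_force: [-1.1, 0.4, -0.7]
width: 1.0
time: 6.4
ee_pos: [528.8, -248.4, 2.9]
ee_rot: [179.9, -19.7, 20.6]
ft_force: [-32.7, -6.7, 18.3]
width: 1.004
```

```bash
python3 -m pendant '[[1,-0.0157,-0.0057,0,0,0,0],[1,-0.02,-0.007,0,0,0,0],[1,-0.06,-0.022,0,0,0,0],[1,-0.1,-0.036,0,0,0,0],[1,-0.1,-0.036,0,0,0,0],[1,0,0,0,0,0,0]]'
python3 - <<'E'
from h import *
s=shot('side');c=shot('top');a=s['frame'][250:430,280:480];b=c['frame'][180:300,350:483]
cv2.imwrite('pics/c3.png',np.hstack([cv2.resize(x,(400,360),interpolation=cv2.INTER_CUBIC) for x in(a,b)])[:,:,::-1])
for cc in(s,c):
    H=hop(cloud(cc)); k=(H[...,2]>40)&(H[...,2]<58)&(H[...,0]>-125)&(H[...,0]<-20)&(abs(H[...,1])<95)
    p=H[k]; print(k.sum(),p.min(0).round(1),p.max(0).round(1),cv2.minAreaRect(p[:,:2].astype(np.float32)))
E
```

```text
time: 7.15
ee_pos: [440.3, -280.2, 2.9]
ee_rot: [179.9, -20.0, 20.3]
ft_force: [-0.3, 1.2, 0.4]
width: 1.002
421 [-111.   -76.7   40. ] [-20.1  77.6  57.8] ((-65.81610107421875, 0.44110870361328125), (90.60313415527344, 153.9111328125), 0.32120805978775024)
199 [-107.8  -78.    40.4] [-20.2  74.8  57.8] ((-64.1981201171875, -1.5365753173828125), (152.96932983398438, 87.44503021240234), 89.81848907470703)
```

View pics/c3.png

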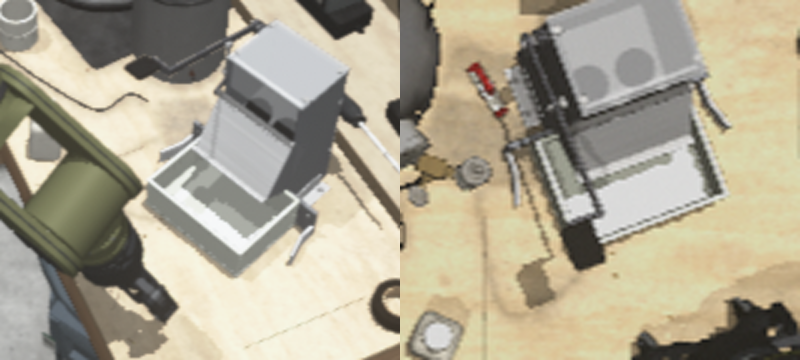

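```bash
python3 -m pendant '[[-1,0,0,0.2,0,0,0],[-1,0,0,0.2,-0.019,0.0522,0],[-1,0,0,0.2,0,0,0],[-1,0,0,0.2,0,0,0],[-1,0,0,0.12,0,0,0],[-1,0.072,0.147,0,0,0,0],[-1,0.072,0.147,0,0,0,0],[-1,0.07,0.147,0,0,0,0],[-1,0,0,0,0,0,0],[-1,0,0,0,0,0,0]]'
python3 - <<'E'
from h import *
s=arm.get_state(); print(hop(np.array(s['ee_pos'])),s['width'],s['ft_force'])
s=shot('side');c=shot('top');a=s['frame'][180:360,270:470];b=c['frame'][180:300,350:483]
cv2.imwrite('pics/c4.png',np.hstack([cv2.resize(x,(400,360),interpolation=cv2.INTER_CUBIC) for x in(a,b)])[:,:,::-1])
E
```

```text
time: 8.5
ee_pos: [506.8, -147.2, 279.4]
ee_rot: [179.9, -10.0, 20.6]
ft_force: [0.7, -0.5, 0.3]
width: 0.002
[-97.74562242  97.57370043 279.39527162] 0.0024083790272122992 [ 0.66445398 -0.45004156  0.34004674]
```

View pics/c4.png

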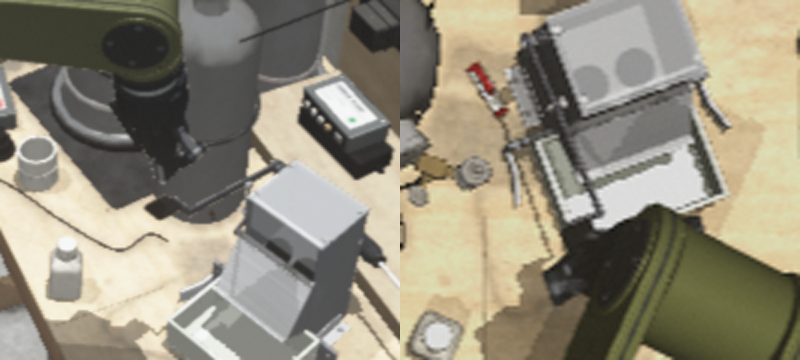

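```bash
python3 -m pendant '[[-1,-0.01,0,-0.05,0,0,0],[-1,0,0,-0.04,0,0,0],[-1,0,0,-0.03,0,0,0],[-1,0,0,-0.03,0,0,0],[-1,0,0,-0.03,0,0,0],[-1,0,0,-0.03,0,0,0]]'; python3 -m pendant '[[-1,0,0,-0.03,0,0,0],[-1,0,0,-0.03,0,0,0],[-1,0,0,-0.03,0,0,0]]'
```

```text
time: 9.35
ee_pos: [503.7, -147.7, 216.3]
ee_rot: [179.9, -10.0, 20.5]
ft_force: [-1.2, -0.3, 2.7]
width: -0.001
time: 9.72
ee_pos: [503.5, -147.6, 188.8]
ee_rot: [179.9, -10.0, 20.5]
ft_force: [-1.1, -1.0, 3.2]
width: -0.001
```

```bash
python3 -m pendant '[[-1,0,0,-0.03,0,0,0],[-1,0,0,-0.03,0,0,0],[-1,0,0,-0.03,0,0,0],[-1,0,0,-0.02,0,0,0]]'; for i in 1 2; do python3 -m pendant '[[-1,0,0,-0.01,0,0,0]]';done
```

```text
time: 10.22
ee_pos: [504.1, -147.4, 156.2]
ee_rot: [179.9, -10.1, 20.5]
ft_force: [2.0, 1.9, 3.7]
width: -0.002
time: 10.35
ee_pos: [503.8, -147.4, 153.3]
ee_rot: [179.9, -10.0, 20.5]
ft_force: [1.2, -0.9, 4.7]
width: -0.001
time: 10.48
ee_pos: [503.9, -147.5, 150.6]
ee_rot: [179.9, -10.0, 20.5]
ft_force: [1.0, -0.3, 4.8]
width: -0.001
```

```bash
python3 -m pendant '[[-1,0,0,-0.008,0,0,0],[-1,0,0,0,0,0,0]]';python3 -m pendant '[[-1,0,0,-0.006,0,0,0],[-1,0,0,0,0,0,0]]'
```

```text
time: 10.72
ee_pos: [503.9, -147.5, 148.7]
ee_rot: [179.9, -10.0, 20.5]
ft_force: [0.0, 0.9, 7.4]
width: -0.002
time: 10.98
ee_pos: [504.1, -147.6, 148.0]
ee_rot: [179.9, -10.1, 20.5]
ft_force: [-1.8, 3.1, 10.8]
width: -0.0
```

Force has jumped from under 5 N to about 11 N, so the lever is on its stop. I'll hold 3 s and look.

```bash
python3 -m pendant '[[-1,0,0,0,0,0,0],[-1,0,0,0,0,0,0],[-1,0,0,0,0,0,0],[-1,0,0,0,0,0,0],[-1,0,0,0,0,0,0],[-1,0,0,0,0,0,0],[-1,0,0,0,0,0,0],[-1,0,0,0,0,0,0],[-1,0,0,0,0,0,0],[-1,0,0,0,0,0,0],[-1,0,0,0,0,0,0],[-1,0,0,0,0,0,0]]'; python3 -m pendant '[[-1,0,0,0,0,0,0],[-1,0,0,0,0,0,0],[-1,0,0,0,0,0,0],[-1,0,0,0,0,0,0],[-1,0,0,0,0,0,0],[-1,0,0,0,0,0,0],[-1,0,0,0,0,0,0],[-1,0,0,0,0,0,0],[-1,0,0,0,0,0,0],[-1,0,0,0,0,0,0],[-1,0,0,0,0,0,0],[-1,0,0,0,0,0,0]]'
python3 - <<'E'
from h import *
s=shot('side');c=shot('top');a=s['frame'][240:420,270:470];b=c['frame'][180:300,350:483]
cv2.imwrite('pics/c5.png',np.hstack([cv2.resize(x,(400,360),interpolation=cv2.INTER_CUBIC) for x in(a,b)])[:,:,::-1])
E
```

```text
time: 12.48
ee_pos: [504.1, -147.6, 147.9]
ee_rot: [179.9, -10.1, 20.5]
ft_force: [-2.3, 2.3, 11.0]
width: 0.001
time: 13.98
ee_pos: [504.1, -147.6, 148.0]
ee_rot: [179.9, -10.1, 20.5]
ft_force: [-2.1, 1.0, 10.8]
width: 0.002
```

View pics/c5.png

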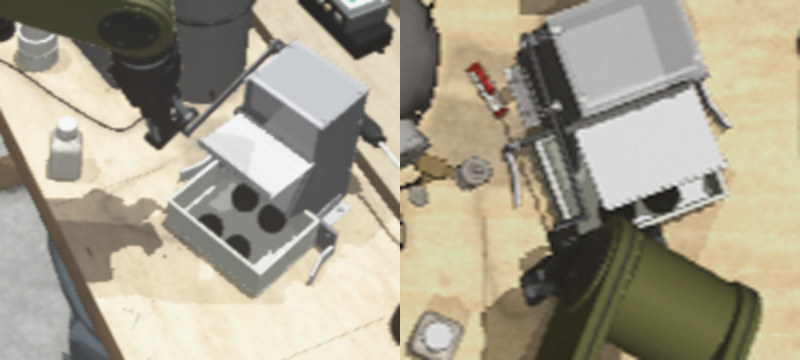

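```bash
for i in 1 2; do python3 -m pendant '[[-1,0,0,0.008,0,0,0],[-1,0,0,0.008,0,0,0],[-1,0,0,0.008,0,0,0],[-1,0,0,0.008,0,0,0],[-1,0,0,0.008,0,0,0],[-1,0,0,0.008,0,0,0],[-1,0,0,0.008,0,0,0],[-1,0,0,0.008,0,0,0],[-1,0,0,0.008,0,0,0],[-1,0,0,0.008,0,0,0],[-1,0,0,0.008,0,0,0],[-1,0,0,0.008,0,0,0]]';done
```

```text
time: 15.58
ee_pos: [503.5, -147.5, 175.1]
ee_rot: [179.9, -10.0, 20.5]
ft_force: [-3.2, -0.0, 3.3]
width: -0.001
time: 17.08
ee_pos: [504.0, -147.4, 204.1]
ee_rot: [179.9, -10.1, 20.5]
ft_force: [2.0, 0.9, 2.0]
width: 0.002
```

```bash
python3 -m pendant '[[-1,0,0,0.008,0,0,0],[-1,0,0,0.008,0,0,0],[-1,0,0,0.008,0,0,0],[-1,0,0,0.008,0,0,0],[-1,0,0,0.008,0,0,0],[-1,0,0,0.008,0,0,0],[-1,0,0,0.006,0,0,0],[-1,0,0,0.006,0,0,0],[-1,0,0,0.006,0,0,0],[-1,0,0,0.006,0,0,0]]'; python3 -m pendant '[[-1,0,0,0.006,0,0,0],[-1,0,0,0.006,0,0,0],[-1,0,0,0.006,0,0,0],[-1,0,0,0.006,0,0,0],[-1,0,0,0.006,0,0,0],[-1,0,0,0.006,0,0,0],[-1,0,0,0.006,0,0,0]]'
```

```text
time: 18.32
ee_pos: [503.5, -147.5, 225.4]
ee_rot: [179.9, -10.0, 20.5]
ft_force: [1.7, 0.3, 2.1]
width: 0.0
time: 19.2
ee_pos: [503.0, -147.5, 237.4]
ee_rot: [180.0, -9.9, 20.5]
ft_force: [0.6, 0.1, -0.0]
width: -0.001
```

Finger is off the pad; retreat up and to the front, then a final check.

```bash
python3 -m pendant '[[-1,0,0,0.1,0,0,0],[-1,0,0,0.15,0,0,0],[-1,-0.1,0.05,0.1,0,0,0],[-1,-0.18,0.08,0,0,0,0],[-1,-0.1,0.1,0,0,0,0],[-1,0,0.15,0,0,0,0],[-1,0,0.15,0,0,0,0],[-1,0,0.1,0,0,0,0],[-1,0,0,0,0,0,0],[-1,0,0,0,0,0,0],[-1,0,0,0,0,0,0],[-1,0,0,0,0,0,0]]'
python3 - <<'E'
from h import *
s=shot('side');c=shot('top');a=s['frame'][240:420,270:470];b=c['frame'][180:300,350:483]
cv2.imwrite('pics/c6.png',np.hstack([cv2.resize(x,(400,360),interpolation=cv2.INTER_CUBIC) for x in(a,b)])[:,:,::-1])
for cc in(s,c):
    H=hop(cloud(cc)); k=(H[...,2]>40)&(H[...,2]<58)&(H[...,0]>-125)&(H[...,0]<-20)&(abs(H[...,1])<95)
    p=H[k]; print(k.sum(),p.min(0).round(1),p.max(0).round(1),cv2.minAreaRect(p[:,:2].astype(np.float32)))
    k=(H[...,2]>150)&(abs(H[...,0]+100)<12)&(abs(H[...,1]-98)<10); print('pad z',np.median(H[k][:,2]) if k.any() else None)
    # lid shut: compare with start depth
for n,cc in(('side',s),('top',c)):
    H=hop(cloud(dict(np.load(n+'0.npz')))); k=(H[...,0]<-12)&(H[...,0]>-38)&(abs(H[...,1])<50)&(H[...,2]>75)&(H[...,2]<135)
    print('lid dz',np.median((cc['range_z']-np.load(n+'0.npz')['range_z'])[k]))
E
```

```text
time: 20.7
ee_pos: [389.6, 40.7, 342.8]
ee_rot: [179.9, -10.0, 20.4]
ft_force: [-0.1, -0.0, 1.0]
width: -0.004
435 [-109.8  -75.8   40. ] [-20.1  78.1  58. ] ((-65.19086456298828, 1.083221435546875), (153.882568359375, 89.402587890625), 89.65837860107422)
pad z 232.09013090037413
227 [-107.3  -77.1   40. ] [-20.3  75.2  57.4] ((-63.923458099365234, -0.9487380981445312), (152.44558715820312, 86.995361328125), 89.88848876953125)
pad z 232.33713360972882
lid dz 0.11364746
lid dz -0.43945312
```

View pics/c6.png

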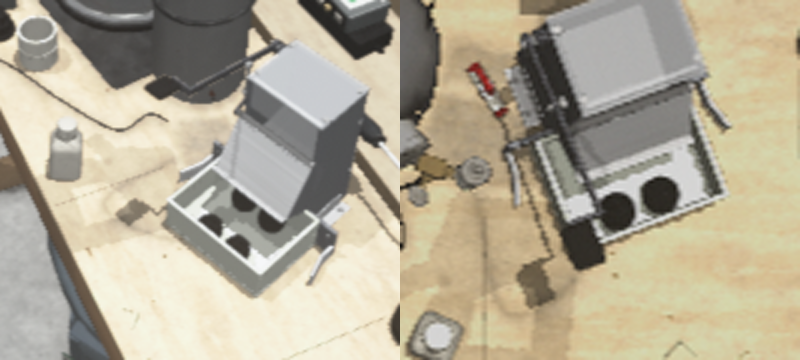

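Four balls are in the tray (side crop (212,225), (238,245), (243,200), (270,218)). The lid is shut, the lever is up, the tray is home and square, and the bystanders visible in the crop are in place.

```bash
python3 -c "
from workcell import arm
print(arm.job_done())"
```

```text
the job is handed in; nothing more can be done
None
```

The job is done and handed in, at about 21 s of the 51 s allowed; no verdict was reported.

- **Tray:** I pushed it home with the open fingertips. It met the foot board with a brief peak of about 33 N along the push and 18 N upward on the wrist.
- **Balls:** I pressed the lever pad to its stop (about 11 N) and held it about 3 s, until all four balls were in the tray.
- **Lid:** I eased the lever up at about 20 mm/s. That works out to about 0.3 rad/s at the lid, which I did not measure directly.

**Last checks:**
- The tray's outer wall is at hopper x of about -107 to -110 mm (-110 is home), within about 1 mm of the middle and square to under 0.5°.
- The lid's depth is within 0.5 mm of its shut state at the start, and the pad is back up at z 232 mm.
- All four balls are visible in the tray, and the arm is clear of everything.

No check failed. I checked the bystanders by eye only. The control box, refractometer and bulkhead were outside the last crop, though the arm passed high above that area.

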